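# Find the rocking hatch in the painted cable box

### The arm

A 6-joint arm with a two-finger parallel gripper is mounted at the origin on the work surface. World frame = base frame: x ahead of the robot, y to its left, z up, the work surface at z = 0. Lengths are in m, angles in rad, forces in N, time in s.
With the tool pointing down it reaches from about 0.275 to 0.975 m from the base axis. Payload 8.4 kg.
Tool frame: the origin (TCP) lies between the finger pads; the fingertips stand manip.tcp_to_tips ahead of it and the grasp point (between the pads) lies 8 mm behind it (manip.tcp_to_tips is the distance from the TCP to the fingertips, in m); z points along the fingers, y is the direction in which the jaws open and shut (so a half turn about z gives the same grasp; the last joint's range is limited). The gripper opens to 92 mm and grips with 3 to 60 N. Pads are 20 mm wide; open, the fingers measure 128 mm over their backs; the gripper's body (75 mm by 189 mm) begins 69 mm behind the grasp point.
Start: joints at [-1.234, 0.353, 1.633, -0, 1.155, -0.002], TCP at [0.208, -0.589, 0.19] pointing down, gripper open.
Joint ranges: [-2.63, 2.63], [-0.92, 2.1], [0.06, 2.66], [-1.3, 4.44], [0, 2.69], [-3.02, 3.02]. Speed limits (rad/s): [2.22, 2.22, 2.79, 3.14, 3.14, 3.14].

### API

Orientations are given as a unit quaternion [x, y, z, w].
In Python, from bench import manip gives the robot as it stands.
- The arm moves only by the tool arm_command, never from a script. Its argument "deltas" is a list of rows, each a list of 7 numbers: the shift along the tool's x, y, z in mm, then the turn, a rotation vector about the tool's x, y, z in degrees, then the gripper's target within -1 to 1 (fully open at 1, half-way at 0, shut at -1). In form: [[dx, dy, dz, wx, wy, wz, grip], ...]. A call has 1 to 10 rows; each row is the pose to reach, as a shift and turn from the pose measured when the call began, along the tool's axes at that moment; what a row does not reach only later rows make up. A row lasts 1/8 s, in which the tool goes at most 62.5 mm and 10.7 degrees, less where a joint would pass 70% of its speed; a pose out of reach is approached as far as the arm can. A call with a gripper value outside its range is refused whole. The fingers move at their own pace and stop on an object; "grip_force" is the grip in N (left out, the last holds). Time passes only in rows, so rows that repeat a pose let the fingers close. It gives the time, the measured TCP pose, the force and the opening at its end, in the units of the state.
- manip.sense(): the state, without advancing time (a new reading comes with each control period).
- manip.capture(name): name is "scene" or "side" or "wrist"; returns a dict with "color" (400x640x3 uint8, blue, green, red), "range_z" (400x640 float32, m along the optical axis (not along the pixel's ray), 0 where there is no reading), "camera_matrix" (3x3 intrinsics, pixels), "dist_coeffs" ([k1, k2, p1, p2, k3] as OpenCV has them; the pictures are not rectified), "R" (3x3) and "t" (3): a world point X has camera coordinates R X + t; the wrist camera has in their place "hand_eye" (4x4, takes a point from camera to tool coordinates, whose origin is the TCP and whose axes are the flange's). Camera axes: x right, y down, z forward; pixel columns grow to the right and rows downward; lengths in m; the calibration is good to about 2 mm. A picture is of the moment at which its call begins: read the wrist's pose just before it.
- manip.close_job(): hands the job in, once; it reports no verdict.
The state is a dict: "clock": time; "joint_pos": joint angles; "dq": joint speeds; "joint_torque": joint torques, N m; "position": TCP position; "ee_rot": TCP orientation; "wrist_force": force on the tool from outside, world axes, zero at the start; "ft_torque": the same for the moment, N m; "gripper_width": finger opening in m.
Only numpy, scipy, OpenCV 4.12 (cv2) and the standard library are available. Lean on these libraries where they do the work, as an engineer would, in place of code of your own. Each camera call takes 0.05 s, during which the arm holds its last target. There are 200 camera calls.

### The job

Four identical painted covers lie in a row in the top of the cable box on the painting desk: three are screwed down fast and one is a tilting hatch. With closed fingertips press the covers lightly, near the edge that faces the robot, until you find the one that rocks, then push that edge down until the hatch stands open by at least 50 degrees, and take the hand away. Nothing is to be gripped or lifted: leave the paint tin, tape roll, screwdriver and brush where they are.

Things in the scene. Friction and masses are not known exactly. Their poses are not given: they have to be found in the camera images.
- cable_box: open MDF box fixed to the desk, 160 (x) by 410 (y) by 90 mm high; origin: centre of its underside; -x faces the robot (turned up to 0.3 rad), y runs along the row. Four identical dark teal covers fill its top, 130 (x) by 88 (y) by 10 mm, 98 mm apart centre to centre, flush with the rim, 6 mm bars between them; empty below down to sockets 16 mm above the desk
- cover1 (a point): centre of the top face of the first cover (box y +147 mm, the leftmost seen from the robot), 90 mm above the desk; axes as the box's. This is a place on the box: it does not tip with a cover
- cover2 (a point): the same for the second cover (box y +49 mm). If this or any cover is the hatch, then at 1 rad its near edge is about 55 mm below the rim, inside the box, and its far half stands as much above the rim
- cover3 (a point): the same for the third cover (box y -49 mm). The three screwed covers sit on a foam seal: pressed, they sink level by at most 2.5 mm, with about 2 N to start and 12 N at the stop, spring back, and do not tip
- cover4 (a point): the same for the fourth cover (box y -147 mm, the rightmost)
- hatch (a joint): tilt (rad) of the hatch, any one of the four covers. 0 = flush, the start. It pivots about its middle line along box y, 5 mm under the top. Pressing its near (box -x) edge tips that down, far edge up: value grows to a stop at 1.20; the far edge dips only to -0.10. Balanced, no spring, stays where left; friction 0.10 N m (2.5 N pressed 40 mm from the pivot, more when steep)
- paint_tin: bystander: loose black paint tin with a paper label, 68 mm diameter, 88 mm high, upright beyond the +y end of the box; origin at the centre of its underside
- tape_roll: bystander: loose roll of cream masking tape, 90 mm diameter, 25 mm high, lying flat beyond the -y end of the box; origin at the centre of its underside
- screwdriver: bystander: loose screwdriver with a red handle, lying on the desk on the robot's side of the box, about along the box's y; origin near its middle, on the desk
- brush: bystander: loose flat paint brush with a blue handle, about 165 mm long and 14 mm high, lying on the desk on the far side of the box; origin where the handle meets the steel band

How it is judged:
At the end, for the whole second after the job is handed in: the hatch stands open by at least 0.87 rad (50 degrees) and at rest; paint tin (upright), tape roll, screwdriver and brush are within 20 mm of where they began (value of joint hatch above 0.87 rad and not (velocity of joint hatch above 0.05 rad/s) and velocity of joint hatch above -0.05 rad/s and distance of each of paint_tin, tape_roll, screwdriver, brush from where it was at the start of the episode below 0.02 m and angle between paint_tin's own z axis and vertical below 0.2 rad); the robot touches nothing.
It fails at once if a bystander is lifted, carried or pushed more than 20 mm (distance of any of paint_tin, tape_roll, screwdriver, brush from where it was at the start of the episode above 0.02 m).
It fails at once if the fingers press on anything with more than 50 N (a light press is asked for) (contact force between the fingers and anything else above 50 N).
It also fails if it takes over 48 s, if anything falls off the work surface, if the arm or the gripper's body presses on something with over 40 N, if the wrist force passes 120 N, or if a joint passes its speed limit or range.

## Working session

There is one attempt and no reset: what is moved stays moved. The work goes in short steps, Python scripts to look and compute and a tool call to move; the robot and the scene stay as the last step left them, time stands still between calls to the robot, and variables do not carry over. Pictures are saved under pics/ and viewed, about 8 in all and at most 12, crops included, and the job is handed in when it is done.

Besides the shell and the picture viewer there is one more tool, called after ">>>" as name(argument=value, ...) on one line, values as JSON. arm_command: Moves the arm, as the interface text tells. Its arguments: {"type":"object","properties":{"deltas":{"type":"array","items":{"type":"array","items":{"type":"number"}}},"grip_force":{"type":"number"}},"required":["deltas"]}

```bash
mkdir -p pics
python3 - <<'E'
from bench import manip
import cv2,numpy as np
print(manip.sense(), manip.tcp_to_tips)
for n in("scene","side"):
    c=manip.capture(n); cv2.imwrite(f"pics/{n}0.png",c["color"]); np.savez(f"{n}0.npz",**c); print(n,c["t"],c["R"].T@-c["t"])
E
```

```text
{'clock': 0.0, 'joint_pos': array([-1.23438561e+00,  3.53659182e-01,  1.63417938e+00,  1.06847918e-05,
        1.15522448e+00, -2.35560617e-03]), 'dq': array([ 0.00107565, -0.00060215, -0.00157218,  0.0014151 ,  0.00177328,
       -0.00064163]), 'joint_torque': array([-4.33676003e-03, -5.93852878e+01, -3.34215510e+01,  6.95539406e-02,
        2.34782958e-02, -1.20715026e-04]), 'position': array([ 0.20754289, -0.58892688,  0.18913749]), 'ee_rot': array([ 9.85689035e-01,  1.68572197e-01, -1.17408986e-04, -7.25772477e-04]), 'wrist_force': array([-0.55267781, -0.1946591 ,  0.49927372]), 'ft_torque': array([-0.02209073, -0.05928322, -0.03304685]), 'gripper_width': 0.0919601109849731} 0.011
scene [ 0.1134174  -0.39770774  1.45932173] [1.1627073  0.16280259 0.96034469]
side [0.55829612 0.1184648  1.00387105] [0.3691311  0.85864266 0.67820392]
```

View pics/scene0.png

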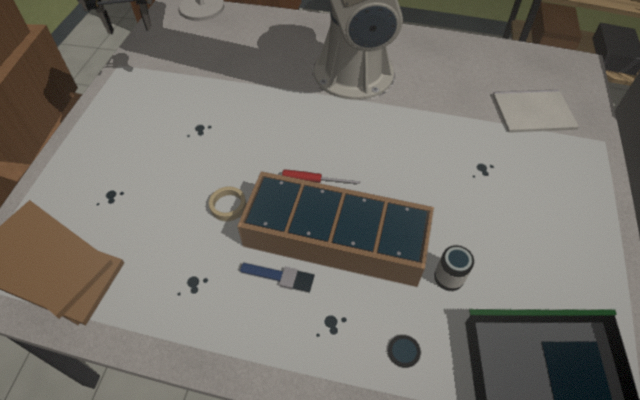

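View pics/side0.png

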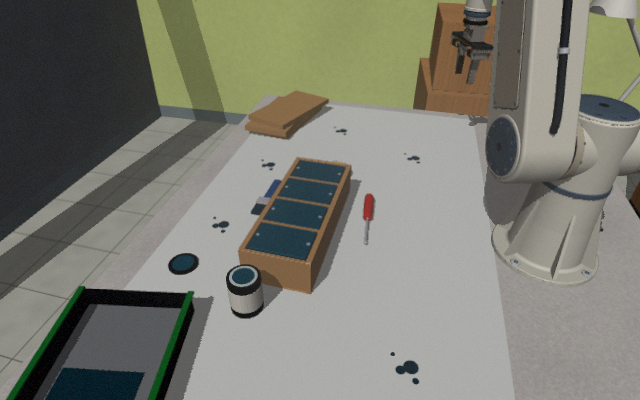

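The scene picture shows the box top spanning roughly (262,174), (433,207), (421,262) and (240,225). The robot is at the top, the screwdriver at (320,178), the tape at (226,203) and the tin at (455,267). I'll fit the top from the depth data.

```bash
cat > h.py <<'E'
import numpy as np,cv2
def cloud(c):
    K,d=c["camera_matrix"],c["dist_coeffs"]; z=c["range_z"]; v,u=np.nonzero(z>0)
    p=cv2.undistortPoints(np.stack([u,v],1).astype(np.float32)[:,None],K,d)[:,0]
    X=np.c_[p,np.ones(len(p))]*z[v,u][:,None]
    return (X-c["t"])@c["R"],u,v
E
python3 - <<'E'
import numpy as np,cv2
from h import cloud
for n in("scene","side"):
    c=np.load(n+"0.npz"); P,u,v=cloud(c)
    m=(P[:,2]>.08)&(P[:,2]<.1)&(P[:,0]>.3)&(P[:,0]<.9)&(abs(P[:,1])<.5)
    k=np.zeros(c["range_z"].shape,np.uint8); k[v[m],u[m]]=1
    _,l,s,_=cv2.connectedComponentsWithStats(k); i=1+np.argmax(s[1:,4]); q=P[l[v,u]==i]
    print(n,len(q),q[:,2].mean(),cv2.minAreaRect(q[:,:2].astype(np.float32)))
    m=(P[:,2]>.006)&(P[:,2]<.04)&(P[:,0]>.3)&(P[:,0]<.58)&(abs(P[:,1])<.25)
    print("low pts",P[m].min(0),P[m].max(0))
    for a in((262,174),(433,207),(421,262),(240,225)):
        if n=="scene": print(a,P[(u==a[0])&(v==a[1])])
E
```

```text
scene 11221 0.08824825609288782 ((0.5935016870498657, 0.06718370318412781), (0.4104958772659302, 0.16388683021068573), 88.22327423095703)
low pts [ 0.31900394 -0.24982704  0.00606022] [0.57969355 0.17240808 0.03709409]
(262, 174) [[ 0.51701472 -0.12674946  0.09031286]]
(433, 207) [[0.52033091 0.27417658 0.08766716]]
(421, 262) [[0.66529557 0.26232431 0.08770447]]
(240, 225) [[ 0.6637386  -0.13219652  0.09016508]]
side 6997 0.08853358222592912 ((0.5928235650062561, 0.06750109791755676), (0.4160897135734558, 0.16093730926513672), 88.0940933227539)
low pts [ 0.42718117 -0.24811638  0.00600592] [0.57823341 0.24904177 0.03991652]
```

>>> arm_command(deltas=[[24, -19, 2, 0, 0, 2, -1], [72, -56, 4, 0, 0, 4, -1], [120, -93, 6, 0, 0, 6, -1], [168, -130, 8, 0, 0, 8, -1], [217, -167, 10, 0, 0, 10, -1], [265, -204, 12, 0, 0, 12, -1], [313, -242, 14, 0, 0, 14, -1], [361, -279, 16, 0, 0, 16, -1], [409, -316, 18, 0, 0, 18, -1], [445, -344, 20, 0, 0, 21.2, -1]], grip_force=20)

```text
clock: 1.35
position: [0.5138, -0.1144, 0.1695]
ee_rot: [1.0, -0.016, -0.0, -0.001]
wrist_force: [0.3, -0.2, 0.2]
gripper_width: 0.0006
```

>>> arm_command(deltas=[[0, 0, 0, 0, 0, 0, -1], [0, 0, 0, 0, 0, 0, -1]])

```text
clock: 1.6
position: [0.5132, -0.1146, 0.1691]
ee_rot: [1.0, -0.015, -0.001, -0.001]
wrist_force: [0.8, -0.2, -0.5]
gripper_width: 0.0002
```

>>> arm_command(deltas=[[12, -18, 20, 0, 0, 0, -1], [24, -37, 40, 0, 0, 0, -1], [24, -37, 53, 0, 0, 0, -1], [24, -37, 53, 0, 0, 0, -1]])

```text
clock: 2.1
position: [0.5367, -0.0793, 0.1153]
ee_rot: [1.0, -0.015, -0.002, -0.001]
wrist_force: [0.2, -0.3, -0.2]
gripper_width: 0.0002
```

Run:
```python
from bench import manip
import cv2
a=manip.capture("scene")["color"][120:300,190:480]; b=manip.capture("side")["color"][130:310,230:520]
cv2.imwrite("pics/c1.png",cv2.resize(cv2.vconcat([a,b]),None,fx=1.6,fy=1.6))
```

```text
(no output)
```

View pics/c1.png

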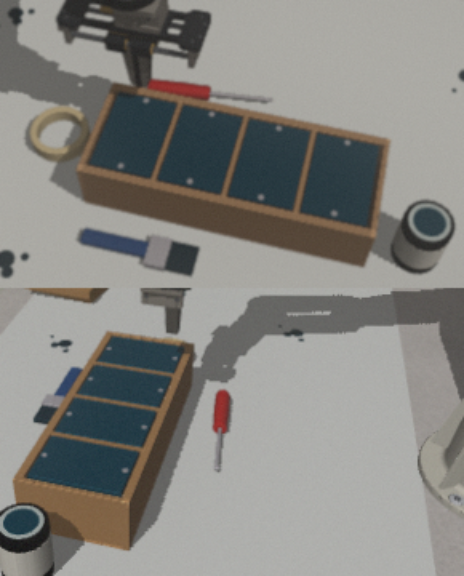

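The tips hang over cover 4 just inside its near edge, as planned (tips at about (138,85) in the crop). Next I press down.

>>> arm_command(deltas=[[0, 0, 6, 0, 0, 0, -1], [0, 0, 11, 0, 0, 0, -1], [0, 0, 13, 0, 0, 0, -1], [0, 0, 15, 0, 0, 0, -1], [0, 0, 15, 0, 0, 0, -1]])

```text
clock: 2.82
position: [0.5378, -0.0793, 0.1014]
ee_rot: [1.0, -0.016, -0.001, -0.0]
wrist_force: [-0.0, 0.2, 0.6]
gripper_width: 0.0001
```

>>> arm_command(deltas=[[0, 0, 1, 0, 0, 0, -1], [0, 0, 2, 0, 0, 0, -1], [0, 0, 2, 0, 0, 0, -1]])

```text
clock: 3.2
position: [0.5377, -0.0792, 0.0993]
ee_rot: [1.0, -0.015, -0.001, -0.0]
wrist_force: [0.0, 0.3, 0.3]
gripper_width: 0.0
```

>>> arm_command(deltas=[[0, 0, 1, 0, 0, 0, -1], [0, 0, 1.5, 0, 0, 0, -1], [0, 0, 1.5, 0, 0, 0, -1]])

```text
clock: 3.58
position: [0.5377, -0.0792, 0.0978]
ee_rot: [1.0, -0.015, -0.001, -0.0]
wrist_force: [-1.3, -0.7, -1.0]
gripper_width: 0.0004
```

>>> arm_command(deltas=[[0, 0, 1, 0, 0, 0, -1], [0, 0, 1, 0, 0, 0, -1]])

```text
clock: 3.82
position: [0.5376, -0.0792, 0.0967]
ee_rot: [1.0, -0.015, -0.001, -0.0]
wrist_force: [-0.1, -0.5, 0.1]
gripper_width: 0.0007
```

>>> arm_command(deltas=[[0, 0, 1, 0, 0, 0, -1], [0, 0, 1, 0, 0, 0, -1]])

```text
clock: 4.08
position: [0.5376, -0.0792, 0.0956]
ee_rot: [1.0, -0.015, -0.001, -0.0]
wrist_force: [-0.3, -0.2, 0.0]
gripper_width: 0.0003
```

Run:
```python
from bench import manip
import cv2
print(manip.sense()["wrist_force"],manip.sense()["position"])
a=manip.capture("scene")["color"][140:260,220:410]; b=manip.capture("side")["color"][130:250,260:450]
cv2.imwrite("pics/c2.png",cv2.resize(cv2.vconcat([a,b]),None,fx=2.5,fy=2.5,interpolation=cv2.INTER_CUBIC))
```

```text
[-0.28521689 -0.19948414  0.04020591] [ 0.53755992 -0.07919928  0.09563568]
```

View pics/c2.png

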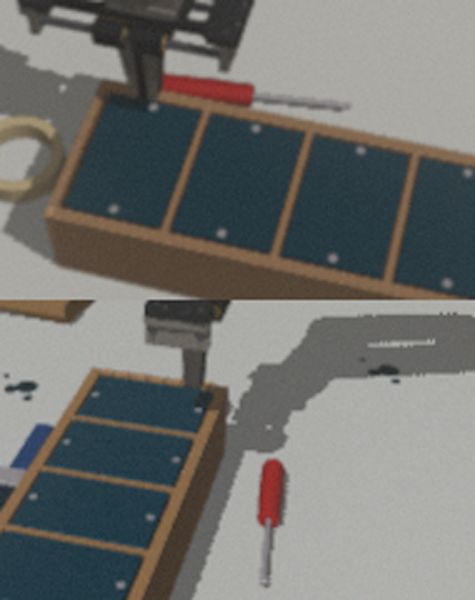

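The picture shows the tips at or just above cover 4, with no force yet. I'll keep lowering slowly.

>>> arm_command(deltas=[[0, 0, 1, 0, 0, 0, -1], [0, 0, 1, 0, 0, 0, -1]])

```text
clock: 4.42
position: [0.5376, -0.0792, 0.0946]
ee_rot: [1.0, -0.015, -0.001, -0.0]
wrist_force: [-0.2, 0.5, 0.2]
gripper_width: 0.0003
```

>>> arm_command(deltas=[[0, 0, 1, 0, 0, 0, -1], [0, 0, 1, 0, 0, 0, -1]])

```text
clock: 4.68
position: [0.5375, -0.0792, 0.0935]
ee_rot: [1.0, -0.015, -0.001, -0.001]
wrist_force: [-0.4, -0.1, 0.2]
gripper_width: 0.0004
```

>>> arm_command(deltas=[[0, 0, 1, 0, 0, 0, -1], [0, 0, 1, 0, 0, 0, -1]])

```text
clock: 4.92
position: [0.5374, -0.0792, 0.0924]
ee_rot: [1.0, -0.015, -0.001, -0.001]
wrist_force: [0.0, 0.0, 0.4]
gripper_width: 0.0007
```

```bash
cat >> h.py <<'E'
B=np.array([.593,.067]); ex=np.array([.9995,-.031]); ey=np.array([.031,.9995])
def rows(c,h=8):
    P,u,v=cloud(c); b=(P[:,:2]-B)@np.c_[ex,ey]
    for k,y in enumerate((.147,.049,-.049,-.147)):
        print(k+1,[round(1000*float(np.median(P[m,2])),1) if (m:=(abs(b[:,0]-x)<h/1000)&(abs(b[:,1]-y)<.035)&(P[:,2]<.17)).sum()>5 else None for x in(-.055,-.035,-.015,.015,.035,.055)])
E
python3 - <<'E'
from bench import manip
from h import *
rows(np.load("scene0.npz")); 
for n in("scene","side"): print(n); rows(manip.capture(n))
E
```

```text
1 [88.8, 88.8, 88.3, 88.4, 88.4, 88.3]
2 [88.7, 88.6, 88.7, 88.4, 88.8, 88.7]
3 [88.6, 88.6, 88.6, 88.5, 88.5, 88.4]
4 [88.4, 88.7, 88.6, 88.5, 88.3, 88.6]
scene
1 [88.7, 88.7, 88.6, 88.6, 88.5, 88.3]
2 [88.9, 88.9, 88.8, 88.5, 88.4, 88.5]
3 [88.4, 88.8, 88.5, 88.7, 88.6, 88.8]
4 [89.1, 91.8, 88.6, 88.5, 88.5, 88.6]
side
1 [89.0, 88.9, 88.6, 88.9, 88.9, 88.9]
2 [89.1, 88.8, 88.9, 89.0, 89.0, 89.0]
3 [89.1, 88.9, 89.1, 89.0, 89.1, 89.1]
4 [125.7, 89.3, 89.2, 89.0, 89.1, 89.2]
```

Run:
```python
from bench import manip
from h import *
for n in("scene","side"):
    c=manip.capture(n); P,u,v=cloud(c); b=(P[:,:2]-B)@np.c_[ex,ey]
    m=(b[:,0]>-.09)&(b[:,0]<-.02)&(b[:,1]<-.10)&(b[:,1]>-.2)&(P[:,2]<.15)&(P[:,2]>.091)
    q=np.c_[b[m],P[m,2]]*1000; print(n,len(q))
    for z in range(91,150,4):
        s=q[(q[:,2]>=z)&(q[:,2]<z+4)]
        if len(s): print(z,len(s),np.percentile(s[:,:2],[5,50,95],axis=0).round(0).tolist())
```

```text
scene 174
91 54 [[-74.0, -194.0], [-46.0, -157.0], [-21.0, -112.0]]
115 6 [[-44.0, -157.0], [-43.0, -152.0], [-42.0, -145.0]]
119 13 [[-48.0, -159.0], [-43.0, -145.0], [-41.0, -136.0]]
123 10 [[-44.0, -156.0], [-43.0, -149.0], [-42.0, -135.0]]
127 15 [[-53.0, -158.0], [-42.0, -145.0], [-41.0, -134.0]]
131 13 [[-49.0, -159.0], [-42.0, -142.0], [-40.0, -134.0]]
135 18 [[-47.0, -158.0], [-42.0, -148.0], [-41.0, -134.0]]
139 15 [[-55.0, -161.0], [-42.0, -146.0], [-40.0, -133.0]]
143 17 [[-54.0, -160.0], [-42.0, -141.0], [-41.0, -133.0]]
147 13 [[-50.0, -160.0], [-42.0, -143.0], [-40.0, -132.0]]
side 114
91 22 [[-76.0, -193.0], [-43.0, -142.0], [-22.0, -110.0]]
115 3 [[-60.0, -147.0], [-50.0, -139.0], [-45.0, -139.0]]
119 7 [[-60.0, -138.0], [-53.0, -136.0], [-46.0, -134.0]]
123 14 [[-62.0, -152.0], [-56.0, -137.0], [-47.0, -133.0]]
127 11 [[-61.0, -153.0], [-56.0, -136.0], [-43.0, -132.0]]
131 8 [[-61.0, -155.0], [-52.0, -135.0], [-43.0, -133.0]]
135 17 [[-61.0, -147.0], [-56.0, -135.0], [-45.0, -132.0]]
139 14 [[-61.0, -149.0], [-52.0, -134.0], [-42.0, -131.0]]
143 10 [[-61.0, -155.0], [-59.0, -135.0], [-46.0, -132.0]]
147 8 [[-60.0, -141.0], [-48.0, -134.0], [-43.0, -130.0]]
```

Run:
```python
from bench import manip
from h import *
s=manip.sense(); p=s["position"]; print(p,s["joint_pos"],manip.tcp_to_tips,[a for a in dir(manip) if a[0]!='_'])
for n,o in(("scene",(220,140)),("side",(260,130))):
    c=manip.capture(n)
    X=np.array([[p[0],p[1],z] for z in(.0814,.09,.1,.115,.13)])
    q=cv2.projectPoints(X,cv2.Rodrigues(c["R"])[0],c["t"],c["camera_matrix"],c["dist_coeffs"])[0][:,0]; print(n,q.round(1).tolist())
    u,v=q[1].round().astype(int)
    print((c["range_z"][v-12:v+6:2,u-6:u+8:2]).round(3))
c=manip.capture("wrist"); print(c["hand_eye"].round(3).tolist())
w=c["color"]; cv2.imwrite("pics/w.png",w)
```

```text
[ 0.53745823 -0.07918986  0.09253876] [-1.49543641e-01  3.45226618e-01  1.89312064e+00  8.87326974e-04
  9.05773724e-01  1.45169895e+00] 0.011 ['IKError', 'capture', 'close_job', 'sense', 'tcp_to_tips']
scene [[279.4, 186.6], [279.1, 184.4], [278.8, 181.7], [278.3, 177.7], [277.8, 173.6]]
[[1.045 1.049 1.042 1.041 1.035 1.042 1.197]
 [1.05  1.053 1.048 1.047 1.041 1.047 1.199]
 [1.06  1.056 1.055 1.054 1.055 1.05  1.11 ]
 [1.065 1.067 1.063 1.057 1.057 1.062 1.11 ]
 [1.106 1.101 1.069 1.071 1.066 1.109 1.108]
 [1.1   1.101 1.102 1.101 1.097 1.102 1.103]
 [1.096 1.096 1.096 1.096 1.097 1.098 1.097]
 [1.095 1.092 1.09  1.094 1.096 1.094 1.097]
 [1.091 1.087 1.093 1.086 1.09  1.092 1.092]]
side [[336.7, 175.0], [336.8, 172.3], [337.0, 169.1], [337.2, 164.3], [337.4, 159.4]]
[[1.348 1.08  1.08  1.074 1.074 1.089 1.35 ]
 [1.164 1.161 1.086 1.08  1.079 1.092 1.29 ]
 [1.155 1.151 1.087 1.085 1.081 1.098 1.153]
 [1.146 1.143 1.143 1.145 1.146 1.145 1.144]
 [1.133 1.135 1.135 1.135 1.135 1.133 1.135]
 [1.127 1.127 1.123 1.126 1.125 1.127 1.126]
 [1.12  1.12  1.12  1.117 1.118 1.12  1.131]
 [1.114 1.11  1.109 1.105 1.11  1.109 1.111]
 [1.1   1.105 1.102 1.103 1.104 1.105 1.101]]
[[-0.001, -0.957, -0.288, 0.082], [1.0, -0.002, 0.001, -0.001], [-0.001, -0.288, 0.957, -0.194], [0.0, 0.0, 0.0, 1.0]]
```

View pics/w.png

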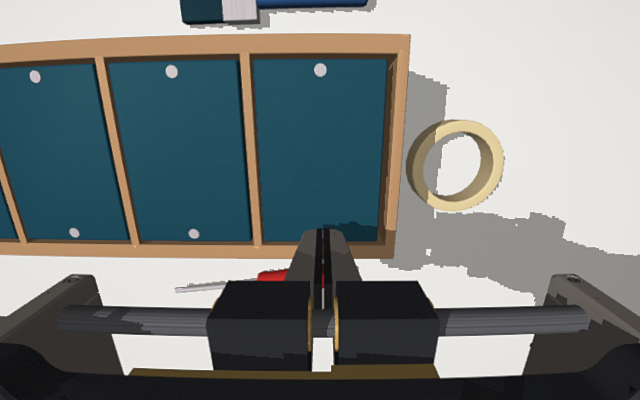

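Run:
```python
from bench import manip
from h import *
from scipy.spatial.transform import Rotation as R
s=manip.sense(); c=manip.capture("wrist"); H=c["hand_eye"]; Rw=R.from_quat(s["ee_rot"]).as_matrix()
d={k:c[k] for k in("camera_matrix","dist_coeffs","range_z")}
d["R"]=(Rw@H[:3,:3]).T; d["t"]=-d["R"]@(Rw@H[:3,3]+s["position"])
print(c["camera_matrix"].round(1).tolist())
P,u,v=cloud(d)
for n,a in(("cover4",(320,130)),("cover3",(190,150)),("bar",(252,150)),("rimfar",(320,45)),("desk",(550,100)),("tape",(490,150)),("tip",(312,235)),("tip2",(316,240)),("finger",(305,255))):
    m=(abs(u-a[0])<3)&(abs(v-a[1])<3); print(n,np.median(P[m],axis=0).round(4))
```

```text
[[279.6, 0.0, 322.6], [0.0, 279.6, 197.9], [0.0, 0.0, 1.0]]
cover4 [ 0.6091 -0.0792  0.0887]
cover3 [0.5987 0.0132 0.0888]
bar [ 0.5971 -0.031   0.0886]
rimfar [ 0.6624 -0.081   0.0889]
desk [ 6.281e-01 -3.090e-01 -6.000e-04]
tape [ 0.5826 -0.24    0.0223]
tip [ 0.5477 -0.0724  0.1261]
tip2 [ 0.5481 -0.0751  0.1345]
finger [ 0.5487 -0.0697  0.153 ]
```

All three cameras agree that the closed tips sit about 20 mm behind the reported TCP, not 11 mm ahead of it. Cover contact should therefore come at a TCP height near 0.067, so I'll go down carefully. I'll also measure the gripper body's clearance.

>>> arm_command(deltas=[[0, 0, 6, 0, 0, 0, -1], [0, 0, 12, 0, 0, 0, -1], [0, 0, 17, 0, 0, 0, -1], [0, 0, 19, 0, 0, 0, -1], [0, 0, 19, 0, 0, 0, -1]])

```text
clock: 5.95
position: [0.5373, -0.0792, 0.0733]
ee_rot: [1.0, -0.015, -0.001, -0.001]
wrist_force: [0.3, -1.2, 0.1]
gripper_width: 0.0003
```

Run:
```python
from bench import manip
from h import *
s=manip.sense(); p=s["position"]; print(p)
for n in("scene","side"):
    c=manip.capture(n); P,u,v=cloud(c); b=(P[:,:2]-p[:2])@np.c_[ex,ey]; h=P[:,2]-p[2]
    for lo in range(0,130,6):
        m=(abs(b[:,0])<.07)&(abs(b[:,1])<.13)&(P[:,2]>.094)&(h*1000>=lo)&(h*1000<lo+6)
        if m.sum()>2: print(n,lo,m.sum(),(b[m].min(0)*1000).round(),(b[m].max(0)*1000).round())
```

```text
[ 0.53733075 -0.07917133  0.07334782]
scene 24 17 [ -7. -11.] [11. 13.]
scene 30 18 [ -6. -13.] [10. 13.]
scene 36 22 [ -7. -12.] [12. 14.]
scene 42 21 [ -6. -14.] [11. 15.]
scene 48 23 [  5. -13.] [12. 16.]
scene 54 23 [ -5. -13.] [10. 16.]
scene 60 24 [ -3. -15.] [11. 17.]
scene 66 26 [ -4. -14.] [12. 17.]
scene 72 28 [  4. -16.] [12. 17.]
scene 78 23 [  4. -15.] [13. 17.]
scene 84 21 [  9. -17.] [12. 18.]
scene 90 9 [ 10. -12.] [13. 14.]
scene 96 3 [ 9. -9.] [11. -6.]
scene 102 4 [ 1. -7.] [14. 29.]
scene 108 9 [ -6. -80.] [19. 30.]
scene 114 53 [  0. -87.] [32. 87.]
scene 120 119 [-22. -86.] [33. 87.]
scene 126 272 [-27. -87.] [34. 87.]
side 24 10 [-11.  -2.] [ 6. 13.]
side 30 16 [-11.  -1.] [ 9. 16.]
side 36 17 [-11.  -1.] [ 8. 16.]
side 42 15 [-10. -13.] [ 8. 19.]
side 48 22 [-11. -12.] [ 9. 19.]
side 54 18 [-10.   1.] [ 9. 17.]
side 60 15 [-11.   5.] [ 9. 18.]
side 66 15 [-11.   8.] [ 8. 18.]
side 108 16 [-31. -81.] [26. 88.]
side 114 69 [-32. -78.] [30. 89.]
side 120 85 [-32. -80.] [31. 89.]
side 126 106 [-33. -86.] [31. 89.]
```

The body starts about 85 mm behind the tips, so my clearance plan holds. The tips are at about TCP + 23 mm. I'll continue in 1 mm steps.

>>> arm_command(deltas=[[0, 0, 2, 0, 0, 0, -1], [0, 0, 3.5, 0, 0, 0, -1], [0, 0, 3.5, 0, 0, 0, -1]])

```text
clock: 6.42
position: [0.5374, -0.0792, 0.07]
ee_rot: [1.0, -0.015, -0.001, -0.001]
wrist_force: [-0.1, -0.8, -0.4]
gripper_width: 0.0007
```

>>> arm_command(deltas=[[0, 0, 1, 0, 0, 0, -1], [0, 0, 1, 0, 0, 0, -1]])

```text
clock: 6.68
position: [0.5374, -0.0792, 0.069]
ee_rot: [1.0, -0.016, -0.001, -0.001]
wrist_force: [-0.5, -0.7, 0.1]
gripper_width: -0.0
```

>>> arm_command(deltas=[[0, 0, 1, 0, 0, 0, -1], [0, 0, 1, 0, 0, 0, -1]])

```text
clock: 6.92
position: [0.5373, -0.0791, 0.0679]
ee_rot: [1.0, -0.015, -0.001, -0.001]
wrist_force: [1.3, 0.2, -0.1]
gripper_width: 0.0002
```

>>> arm_command(deltas=[[0, 0, 1, 0, 0, 0, -1], [0, 0, 1, 0, 0, 0, -1]])

```text
clock: 7.18
position: [0.5372, -0.0791, 0.0668]
ee_rot: [1.0, -0.015, -0.001, -0.001]
wrist_force: [-0.5, 0.6, -0.1]
gripper_width: 0.0005
```

>>> arm_command(deltas=[[0, 0, 1, 0, 0, 0, -1], [0, 0, 1, 0, 0, 0, -1]])

```text
clock: 7.42
position: [0.5373, -0.0791, 0.0658]
ee_rot: [1.0, -0.015, -0.001, -0.001]
wrist_force: [0.5, -0.8, -0.5]
gripper_width: 0.0004
```

>>> arm_command(deltas=[[0, 0, 1, 0, 0, 0, -1], [0, 0, 1, 0, 0, 0, -1]])

```text
clock: 7.68
position: [0.5373, -0.0791, 0.0649]
ee_rot: [1.0, -0.015, -0.001, -0.001]
wrist_force: [-1.3, -0.0, 3.8]
gripper_width: 0.0002
```

>>> arm_command(deltas=[[0, 0, 1, 0, 0, 0, -1], [0, 0, 1, 0, 0, 0, -1]])

```text
clock: 7.92
position: [0.5373, -0.0792, 0.0642]
ee_rot: [1.0, -0.015, -0.001, -0.001]
wrist_force: [-1.2, 0.3, 7.0]
gripper_width: 0.0004
```

>>> arm_command(deltas=[[0, 0, 1, 0, 0, 0, -1], [0, 0, 1, 0, 0, 0, -1]])

```text
clock: 8.18
position: [0.5373, -0.0792, 0.0636]
ee_rot: [1.0, -0.015, -0.001, -0.001]
wrist_force: [-2.6, 1.1, 8.3]
gripper_width: 0.0007
```

Run:
```python
from bench import manip
from h import *
for n in("scene","side"): print(n); rows(manip.capture(n))
print(manip.sense()["wrist_force"])
```

```text
scene
1 [88.7, 88.8, 88.5, 88.6, 88.5, 88.5]
2 [88.6, 88.5, 88.7, 88.8, 88.6, 88.7]
3 [88.9, 88.5, 88.4, 88.6, 88.6, 88.6]
4 [86.7, 99.1, 86.6, 86.5, 86.7, 86.6]
side
1 [89.0, 89.0, 88.9, 88.8, 88.7, 88.9]
2 [89.1, 88.8, 88.9, 89.1, 89.0, 88.9]
3 [88.9, 88.8, 89.2, 88.8, 89.1, 89.2]
4 [102.5, 87.1, 87.2, 87.1, 87.4, 87.2]
[-2.21903792  0.30985521  9.2511353 ]
```

Cover 4 sinks level (2 mm everywhere, 8–9 N), so it is screwed down. Next is cover 3.

>>> arm_command(deltas=[[0, 0, -10, 0, 0, 0, -1], [0, -10, -15, 0, 0, 0, -1], [0, -50, -15, 0, 0, 0, -1], [0, -90, -15, 0, 0, 0, -1], [0, -98, -10, 0, 0, 0, -1], [0, -98, -5, 0, 0, 0, -1], [0, -98, -3, 0, 0, 0, -1], [0, -98, -3, 0, 0, 0, -1]])

```text
clock: 9.28
position: [0.5402, 0.0179, 0.0665]
ee_rot: [1.0, -0.016, -0.002, -0.0]
wrist_force: [-1.0, 0.5, -0.2]
gripper_width: 0.0008
```

>>> arm_command(deltas=[[0, 0, 1, 0, 0, 0, -1], [0, 0, 2, 0, 0, 0, -1], [0, 0, 3, 0, 0, 0, -1], [0, 0, 3, 0, 0, 0, -1]])

```text
clock: 9.78
position: [0.5404, 0.0173, 0.064]
ee_rot: [1.0, -0.016, -0.001, -0.0]
wrist_force: [-2.4, -4.2, 7.0]
gripper_width: 0.0004
```

Run:
```python
from bench import manip
from h import *
for n in("scene","side"): print(n); rows(manip.capture(n))
print(manip.sense()["wrist_force"])
```

```text
scene
1 [88.6, 88.5, 88.7, 88.4, 88.5, 88.6]
2 [88.8, 89.0, 88.8, 88.9, 88.5, 88.5]
3 [87.2, 97.8, 86.9, 87.0, 87.2, 86.9]
4 [88.7, 88.6, 88.7, 88.5, 88.6, 88.4]
side
1 [88.8, 88.6, 89.1, 89.1, 88.8, 89.0]
2 [89.1, 88.7, 89.1, 89.1, 89.2, 89.0]
3 [97.6, 87.3, 87.5, 87.4, 87.4, 87.6]
4 [89.3, None, None, None, 89.3, 89.1]
[-1.89036687 -3.35802652  6.59384163]
```

Cover 3 is screwed down too. On to cover 2.

>>> arm_command(deltas=[[0, 0, -10, 0, 0, 0, -1], [0, -10, -15, 0, 0, 0, -1], [0, -50, -15, 0, 0, 0, -1], [0, -90, -15, 0, 0, 0, -1], [0, -98, -10, 0, 0, 0, -1], [0, -98, -5, 0, 0, 0, -1], [0, -98, -3, 0, 0, 0, -1], [0, -98, -3, 0, 0, 0, -1]])

```text
clock: 10.88
position: [0.5432, 0.1143, 0.0667]
ee_rot: [1.0, -0.017, -0.002, 0.0]
wrist_force: [-0.9, 0.6, -0.5]
gripper_width: 0.0005
```

>>> arm_command(deltas=[[0, 0, 1, 0, 0, 0, -1], [0, 0, 2, 0, 0, 0, -1], [0, 0, 3, 0, 0, 0, -1], [0, 0, 3, 0, 0, 0, -1]])

```text
clock: 11.38
position: [0.5433, 0.1143, 0.0638]
ee_rot: [1.0, -0.017, -0.002, 0.0]
wrist_force: [0.4, -0.7, 1.3]
gripper_width: 0.0004
```

Run:
```python
from bench import manip
from h import *
for n in("scene","side"): print(n); rows(manip.capture(n))
print(manip.sense()["wrist_force"])
```

```text
scene
1 [88.8, 88.7, 88.5, 88.2, 88.5, 88.4]
2 [86.0, 95.2, 87.8, 89.2, 90.2, 90.8]
3 [88.9, 88.7, 88.8, 88.6, 88.6, 88.8]
4 [88.3, 88.6, 88.7, 88.7, 88.5, 88.6]
side
1 [88.7, 89.0, 88.9, 89.0, 88.7, 88.8]
2 [95.4, 87.3, 88.4, 89.6, 90.6, 91.4]
3 [89.2, None, None, None, 89.4, 89.1]
4 [89.2, 5.1, None, None, 89.0, 89.2]
[-0.88196243 -0.96586529  2.21248302]
```

Cover 2 rocks (near edge down, far edge up), so it is the hatch. I'll push it down along an arc.

>>> arm_command(deltas=[[0, 0, 4, 0, 0, 0, -1], [1, 0, 8, 0, 0, 0, -1], [1, 0, 12, 0, 0, 0, -1], [1, 0, 16, 0, 0, 0, -1], [1, 0, 19, 0, 0, 0, -1], [2, 0, 22, 0, 0, 0, -1], [3, 0, 25, 0, 0, 0, -1], [3, 0, 28, 0, 0, 0, -1], [3, 0, 28, 0, 0, 0, -1]])

```text
clock: 12.6
position: [0.5457, 0.1142, 0.0353]
ee_rot: [1.0, -0.017, -0.002, 0.0]
wrist_force: [0.7, 1.1, 1.3]
gripper_width: 0.0005
```

```bash
cat >> h.py <<'E'
def tilt(c,y=.049):
    P,u,v=cloud(c); b=(P[:,:2]-B)@np.c_[ex,ey]
    m=(abs(b[:,1]-y)<.03)&(P[:,2]>.093)&(P[:,2]<.15)&(b[:,0]>-.005)&(b[:,0]<.07)
    q=np.c_[b[m,0],P[m,2]]
    if len(q)<8: return len(q)
    vx,vz,x0,z0=cv2.fitLine(q.astype(np.float32),cv2.DIST_HUBER,0,.01,.01).ravel()
    return len(q),float(np.arctan2(vz,vx)),q.max(0).round(3)
E
python3 - <<'E'
from bench import manip
from h import *
for n in("scene","side"): print(n,tilt(manip.capture(n)))
print(manip.sense()["wrist_force"])
E
```

```text
scene (368, 0.6409485340118408, array([0.055, 0.13 ]))
side (329, 0.6796870231628418, array([0.054, 0.129]))
[ 0.34104871 -0.30196527 -0.1497388 ]
```

The tilt is about 0.68 rad, as predicted. I'll continue the arc.

>>> arm_command(deltas=[[2, 0, 4, 0, 0, 0, -1], [5, 0, 8, 0, 0, 0, -1], [7, 0, 11, 0, 0, 0, -1], [10, 0, 14, 0, 0, 0, -1], [12, 0, 16.5, 0, 0, 0, -1], [12, 0, 16.5, 0, 0, 0, -1]])

```text
clock: 13.45
position: [0.5576, 0.1137, 0.0186]
ee_rot: [1.0, -0.017, -0.002, 0.0]
wrist_force: [-0.1, -0.8, 0.5]
gripper_width: 0.0004
```

Run:
```python
from bench import manip
from h import *
for n in("scene","side"): print(n,tilt(manip.capture(n)))
print(manip.sense()["wrist_force"])
```

```text
scene (212, 1.2157011032104492, array([0.035, 0.15 ]))
side (182, 1.009034276008606, array([0.034, 0.145]))
[ 0.16289638  0.69468097 -0.51649789]
```

The tilt is about 1.1 rad. I'll retreat by moving back a little, then straight up.

>>> arm_command(deltas=[[-4, 0, 0, 0, 0, 0, -1], [-8, 0, -4, 0, 0, 0, -1], [-10, 0, -15, 0, 0, 0, -1], [-10, 0, -35, 0, 0, 0, -1], [-10, 0, -60, 0, 0, 0, -1], [-10, 0, -100, 0, 0, 0, -1], [-30, 0, -140, 0, 0, 0, -1], [-60, 0, -160, 0, 0, 0, -1], [-90, 0, -160, 0, 0, 0, -1], [-90, 0, -160, 0, 0, 0, -1]])

```text
clock: 14.8
position: [0.4669, 0.1168, 0.1802]
ee_rot: [1.0, -0.016, -0.002, -0.0]
wrist_force: [0.1, -0.0, -0.2]
gripper_width: 0.0001
```

Run:
```python
from bench import manip
from h import *
cs=[manip.capture(n) for n in("scene","side")]
for c in cs: print(tilt(c))
print(manip.sense()["wrist_force"])
a=np.hstack([cs[0]["color"][120:320,180:500],cs[1]["color"][110:310,190:510]])
cv2.imwrite("pics/end.png",cv2.resize(a,(800,250)))
```

```text
(201, 1.1802855730056763, array([0.036, 0.145]))
(370, 1.0753514766693115, array([0.036, 0.145]))
[ 0.86409095 -0.36524592 -0.04384693]
```

View pics/end.png

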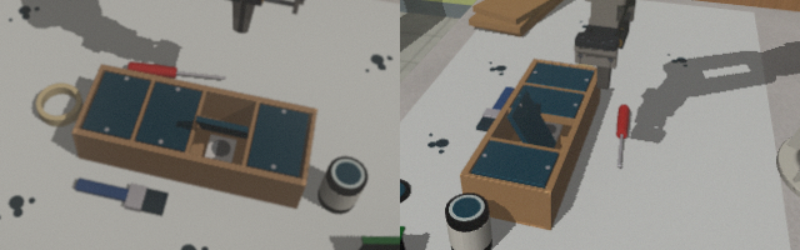

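The hatch stands open at about 1.1 rad, the hand is clear, and the tin, tape, screwdriver and brush look undisturbed.

```bash
python3 -c "
from bench import manip; print(manip.close_job())"
```

```text
the job is handed in; nothing more can be done
None
```

The hatch is cover 2. I pushed its near edge down until it stood open at about 1.1 rad, took the hand away and handed the job in at about 15 s.

- **Finding the hatch:** I pressed covers 4, 3 and 2 in turn. Covers 4 and 3 sank level by 1.5–2 mm under 7–9 N, so they are screwed down. Cover 2 rocked at about 2 N, with the near edge going down and the far edge up. Cover 1 was not pressed.
- **Last checks:** After the hand withdrew, the two cameras gave 1.18 rad and 1.08 rad for the tilt, both well above 0.87. They disagree by 0.1 rad, but the far edge's height also fits about 1.1. The wrist force read near zero. In the last picture the tin, tape, screwdriver and brush look where they began; I did not measure their positions.
- **What disagreed:** The closed fingertips were about 24 mm behind the reported TCP, not 11 mm ahead as `manip.tcp_to_tips` says. Depth images showed this when the first press met no force, and I took contact height from the images and the measured contact after that.

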